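# Dose one laundry tablet

### The job

Press the plunger of the laundry-tablet dispenser all the way down once and let it come back up, so that a single tablet comes out onto the metal ledge. Then nudge that tablet sideways along the ledge with the fingers, off its end, so that it lies flat in the square steel tray standing there (not the round soap dish at the other end). Do not pick the tablet up, keep the other tablets in the dispenser, and leave the tray and everything else where it stands.

Things in the scene. Friction and masses are not known exactly. Their poses are not given: they have to be found in the camera images.
- dispenser: Tablet dispenser fixed to the counter; origin on the counter under the magazine's axis, z up, front facing its own -x. Own frame, mm: grey magazine x -27 to 26, y -26 to 26, open top at z 86, three tablets stacked on its axis, the lowest on z 30; behind it the grey plunger housing, x 25 to 82, y -32 to 32, top z 80, plunger at x 53, y 0; in front the ledge.
- ledge (a point): Centre of the top of the dispenser's aluminium ledge, axes as the dispenser's; at dispenser x -60, y 0, z 30 mm. The ledge is flat, 70 mm deep (x -95 to -25) and 120 mm long (y -60 to 60), open at both ends in y, which overhang the base: the slab is 6 mm thick, free below from y 43 mm out. A lip 5 mm high and 4 mm wide runs along its front edge, x -95 to -91.
- outlet (a point): Foot of the outlet slot in the magazine's front, 44 mm wide, 19 mm high; dispenser x -27, y 0, z 30 mm. Pressing the plunger drives the lowest tablet out: about 2.4 mm per mm of plunger travel; at full stroke its centre is at dispenser x -56 mm or up to 15 mm further out, y within 4 mm of 0. The pusher draws back as the plunger rises and the next tablet drops.
- plunger (a joint): Plunger travel in m: 0 up, 0.025 fully down (stop). A spring returns it; pressing takes about 4 N at first and 7 to 12 N at the end of the stroke, tablet friction included.
- plunger_top (a point): Centre of the top of the plunger's black round cap, 36 mm in diameter, 118 mm above the counter when up, 93 mm when down. Pressed straight down.
- tablet1_center (a point): Centre of the lowest tablet, the one that comes out: a hard white disc 40 mm in diameter, 16 mm thick, about 35 g, glossy (friction about 0.3). Its centre is 38 mm above the counter while it is in the magazine or on the ledge.
- tablet2: The second tablet of the stack, same size; origin at the centre of its underside. Stays in the magazine, dropping 16 mm.
- tablet3: The top tablet of the stack, same size; origin at the centre of its underside. Stays in the magazine, dropping 16 mm.
- tray: Loose square steel tray, 92 x 92 mm, 20 mm high, walls 3 mm, raised floor 12 mm above its underside, about 500 g. Origin: centre of its underside. At one end of the ledge (-y or +y, it varies), square to it, centre at dispenser x -65 to -55, y 96 to 100 mm either way, near rim under the ledge's end. A tablet pushed wholly off (centre past y 85) drops in; less, it hangs on the edge.
- soap_dish: Loose round white soap dish, 92 mm in diameter, 20 mm high, with a bar of soap in it, top at 25 mm; stands at the other end of the ledge. Origin at the centre of its underside.
- peg1: Wooden clothes peg lying beside the dispenser, 72 x 10 x 14 mm; origin at the centre of its underside.
- peg2: Wooden clothes peg lying in front of the ledge, 72 x 10 x 14 mm; origin at the centre of its underside.
- jar: Small jar beside the dispenser, 44 mm in diameter, 55 mm high; origin at the centre of its underside.
- softener: Bottle, 72 mm in diameter, 210 mm high, towards the back right; origin at the centre of its underside.
- spray_can: Spray can, 54 mm in diameter, 170 mm high, towards the back left; origin at the centre of its underside.
- brush: Hand brush lying at the left; origin at the centre of its underside.
- cup: White measuring cup, 72 mm in diameter, 70 mm high, at the right; origin at the centre of its underside.
- tablet1: The lowest tablet itself; origin at the centre of its underside (as built), 8 mm from point tablet1_center.
Things that resemble listed ones, but are neither listed nor needed, are in the scene too. What is shaped like the tablet3 but purple is not meant. What is shaped like the dispenser but yellow is not meant.

How it is judged:
On the way, in this order (a step that is already met when the one before it is completed fails the run):
1. the plunger is pressed all the way down and the lowest tablet is out of the slot (value of joint plunger above 0.021 m and x of tablet1_center in the frame of dispenser below -0.045 m), for 0.05 s.
2. the plunger has come back up while the tablet lies on the ledge (value of joint plunger below 0.004 m and z of tablet1_center in the frame of dispenser above 0.034 m and x of tablet1_center in the frame of dispenser below -0.045 m), for 0.1 s.
3. the tablet lies in the tray (x of tablet1_center in the frame of tray between -0.042 and 0.042 m and y of tablet1_center in the frame of tray between -0.042 and 0.042 m and z of tablet1_center in the frame of tray between 0.015 and 0.0232 m), for 0.2 s.
At the end, for the whole second after the job is handed in: The ejected tablet lies flat and still inside the tray (centre within 42 mm of the tray's centre along each side, less than 23.2 mm above the tray's underside), the tray level; the plunger is up (within 4 mm); the other two tablets are in the magazine (within 10 mm of its axis) (all of step 3 and linear speed of tablet1 below 0.02 m/s and angle between tray's own z axis and vertical below 0.1 rad and value of joint plunger below 0.004 m and horizontal distance between each of tablet2, tablet3 and dispenser below 0.01 m); the robot touches nothing.
It fails at once if the ejected tablet is lifted (more than 10 mm above its height on the ledge) (z of tablet1_center in the frame of dispenser above 0.048 m).
It fails at once if another tablet is ejected or taken out (moved over 30 mm) (distance of any of tablet2, tablet3 from where it was at the start of the episode above 0.03 m).
It fails at once if the tray is shifted by more than 25 mm (distance of tray from where it was at the start of the episode above 0.025 m).
It fails at once if a bystander is moved by more than 25 mm (distance of any of soap_dish, peg1, peg2, jar, softener, spray_can, brush, cup from where it was at the start of the episode above 0.025 m).
It also fails if it takes over 40 s, if anything falls off the work surface, if the arm or the gripper's body presses on something with over 40 N, if the wrist force passes 120 N, or if a joint passes its speed limit or range.

### The arm

A 6-joint arm with a two-finger parallel gripper is mounted at the origin on the work surface. World frame = base frame: x ahead of the robot, y to its left, z up, the work surface at z = 0. Lengths are in m, angles in rad, forces in N, time in s.
With the tool pointing down it reaches from about 0.35 to 0.975 m from the base axis. Payload 4.9 kg.
Tool frame: the origin (TCP) lies midway between the tips of the shut fingers; the grasp point (between the pads) lies 19 mm behind it; z points along the fingers, y is the line along which they close (so a half turn about z gives the same grasp; the last joint's range is limited). The gripper opens to 85 mm and grips with 20 to 120 N. Pads are 22 mm wide; open, the fingers measure 114 mm over their backs; the gripper's body (76 mm by 85 mm) begins 54 mm behind the grasp point. The pads swing forward as they close: fully open they stand 13 mm farther back than shut.
Start: joints at [-1.269, 0.053, 1.613, -0, 1.476, -0.119], TCP at [0.255, -0.57, 0.201] pointing down, gripper open.
Joint ranges: [-3.01, 3.01], [-1.01, 2.22], [0.06, 2.58], [-1.02, 4.17], [0.09, 2.62], [-3.14, 3.14]. Speed limits (rad/s): [2.57, 2.57, 3.14, 3.14, 3.14, 3.14].

### API

Orientations are given as a rotation vector (axis times angle).
In Python, from station import ctrl gives the robot as it stands. The module is installed in compiled form; this text tells all that it offers.
- The arm moves only by the shell command python3 -m handwheel 'ROWS' [OPENING] [FORCE]. ROWS is JSON, a list of rows, each a list of 2 entries, a list of its own where there are three numbers: the shift along the tool's x, y, z in cm, then the turn, a rotation vector about the tool's x, y, z in rad. In form: [[[tx, ty, tz], [ax, ay, az]], ...]. A call has 1 to 5 rows; each row is the pose to reach, as a shift and turn from the pose commanded when the call began, along the tool's axes at that moment; what a row does not reach only later rows make up. A row lasts 1/8 s, in which the tool goes at most 62.5 mm and 10.7 degrees, less where a joint would pass 70% of its speed; a pose out of reach is approached as far as the arm can. A call with a gripper value outside its range is refused whole. OPENING is the gripper's target within -1 to 1 (shut at 1, half-way at 0, fully open at -1), set as the call begins (- or left out, the last holds). The fingers move at their own pace and stop on an object; FORCE is the grip in N (left out, the last holds). Time passes only in rows, so rows that repeat a pose let the fingers close. It gives the time, the measured TCP pose, the force, the opening and the grip force at its end, in the units of the state.
- ctrl.get_obs(): the state, without advancing time (a new reading comes with each control period).
- ctrl.get_image(name): name is "side" or "top"; returns the picture (420x560x3 uint8, blue, green, red); there is no depth.
- ctrl.calibration(name): a dict with "fx", "fy", "cx", "cy" (pixels), "k1" (the pictures are not rectified: a ray, as slopes to the right and down, at radius r is drawn at 1 + k1 r^2 times it, then the intrinsics apply), "R" (3x3) and "t" (3): a world point X has camera coordinates R X + t. Camera axes: x right, y down, z forward; pixel columns grow to the right and rows downward; lengths in m; the calibration is good to about 2 mm. A picture is of the moment at which its call begins. calibration takes no time and is no camera call.
- ctrl.finish_job(): hands the job in; it is judged then, once.
Trained networks look in the newest picture that a camera, given by its name, has taken for a name from the list of things; names that differ only in an ending like _2 or _b are one class to them, and where a whole thing is asked for, a point or a joint stands for the part that bears it (a point fixed in the world has none). Each returns a list of dicts, best first, with "score" (0 to 1); they miss things now and then, are a little off and sometimes report something else, mostly with a low value. They report only what shows in the picture. A call takes as long as a camera call. They do not tell look-alikes from the thing itself.
- ctrl.look_for(camera, query): "position" ([column, row] in pixels, amid what is visible of it).
- ctrl.landmark_of(camera, query): "position" ([column, row] in pixels: a listed point, or the origin of a listed thing).
The state is a dict: "t": time; "q": joint angles; "dq": joint speeds; "effort": joint torques, N m; "tool_pos": TCP position; "tool_rot": TCP orientation; "contact_force": force on the tool from outside, world axes, zero at the start; "wrist_torque": the same for the moment, N m; "opening": finger opening in m; "grip_force": force on a finger pad.
Only numpy, scipy, OpenCV 4.12 (cv2) and the standard library are available. Lean on these libraries where they do the work, as an engineer would, in place of code of your own. Each camera call takes 0.05 s, during which the arm holds its last target. There are 200 camera calls.

## Working session

There is one attempt and no reset: what is moved stays moved. The work goes in short steps, Python scripts to look and compute and a shell command to move; the robot and the scene stay as the last step left them, time stands still between calls to the robot, and variables do not carry over. Pictures are saved under pics/ and viewed, at most 10 in all, crops included, and the job is handed in when it is done.

```bash
mkdir -p pics; cat > h.py <<'E'
import numpy as np, cv2
from station import ctrl
def ray(cam,p):
    c=ctrl.calibration(cam);R=np.array(c['R']);t=np.array(c['t'])
    d=np.array([(p[0]-c['cx'])/c['fx'],(p[1]-c['cy'])/c['fy']]);u=d.copy()
    for _ in range(20): u=d/(1+c['k1']*(u@u))
    return -R.T@t, R.T@np.array([u[0],u[1],1])
def atz(cam,p,z):
    o,d=ray(cam,p); return o+d*(z-o[2])/d[2]
def proj(cam,X):
    c=ctrl.calibration(cam);x=np.array(c['R'])@np.array(X)+np.array(c['t']);u=x[:2]/x[2]
    u=u*(1+c['k1']*(u@u)); return np.array([c['fx']*u[0]+c['cx'],c['fy']*u[1]+c['cy']])
E
python3 - <<'E'
from h import *
np.set_printoptions(precision=4,suppress=True)
for c in('top','side'):
    cv2.imwrite(f'pics/{c}1.png',ctrl.get_image(c))
    for q,z in(('dispenser',0),('plunger_top',.118),('ledge',.03),('outlet',.03),('tray',0),('soap_dish',0),('tablet3',.062)):
        for r in ctrl.landmark_of(c,q)[:3]: print(c,q,round(r['score'],2),np.array(r['position']).round(1),atz(c,r['position'],z))
o=ctrl.get_obs();print(o['t'],o['tool_pos'],o['tool_rot'],o['opening'])
E
```

```text
top dispenser 0.69 [219.1 271. ] [0.3622 0.1659 0.    ]
top dispenser 0.6 [326.9 204. ] [ 0.5543 -0.1293  0.    ]
top plunger_top 0.63 [205.9 251.1] [0.4168 0.1841 0.118 ]
top plunger_top 0.44 [325.1 173.2] [ 0.619  -0.1089  0.118 ]
top ledge 0.77 [225.4 289.3] [0.3161 0.1433 0.03  ]
top ledge 0.59 [330.  221.2] [ 0.5039 -0.1343  0.03  ]
top outlet 0.97 [326.4 210.2] [ 0.5338 -0.1243  0.03  ]
top outlet 0.68 [220.9 280.3] [0.3395 0.1561 0.03  ]
top tray 0.74 [290.3 234.7] [ 0.466  -0.0281  0.    ]
top soap_dish 0.78 [362.8 216.6] [ 0.521  -0.2302  0.    ]
top tablet3 0.68 [327.6 201.5] [ 0.5538 -0.1232  0.062 ]
top tablet3 0.67 [330.9 146.6] [ 0.7028 -0.1307  0.062 ]
top tablet3 0.49 [288.6 148.4] [ 0.6952 -0.0169  0.062 ]
side dispenser 0.86 [231.4 203. ] [0.3626 0.1696 0.    ]
side dispenser 0.59 [299.6 261.6] [ 0.5621 -0.1158  0.    ]
side plunger_top 0.63 [319.  219.2] [ 0.6131 -0.0885  0.118 ]
side plunger_top 0.52 [285.9 290.4] [ 0.5214 -0.3418  0.118 ]
side plunger_top 0.47 [242.  165.6] [0.4024 0.1968 0.118 ]
side ledge 0.85 [213.8 202. ] [0.3136 0.1337 0.03  ]
side outlet 0.86 [223.4 198.2] [0.3414 0.153  0.03  ]
side outlet 0.73 [288.  255.2] [ 0.5314 -0.1234  0.03  ]
side outlet 0.36 [347.7 340.6] [ 0.6512 -0.4125  0.03  ]
side tray 0.74 [267.2 240.3] [ 0.4757 -0.0215  0.    ]
side soap_dish 0.87 [285.  289.6] [ 0.5207 -0.2195  0.    ]
side tablet3 0.62 [352.3 237.7] [ 0.7012 -0.0985  0.062 ]
side tablet3 0.55 [296.5 242.4] [ 0.5542 -0.1109  0.062 ]
side tablet3 0.54 [356.5 263.6] [ 0.6976 -0.2005  0.062 ]
0.8 [ 0.2553 -0.5705  0.201 ] [ 3.0723  0.6562 -0.    ] 0.0854219947056134
```

View pics/top1.png

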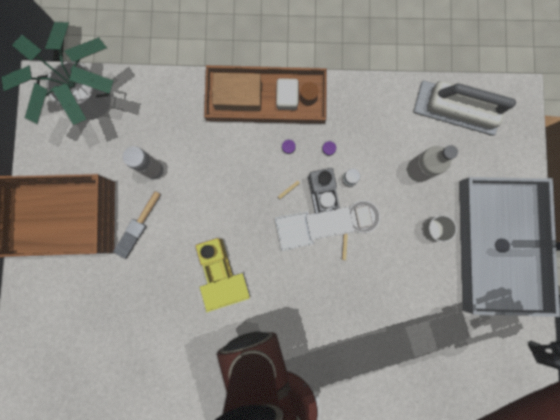

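View pics/side1.png

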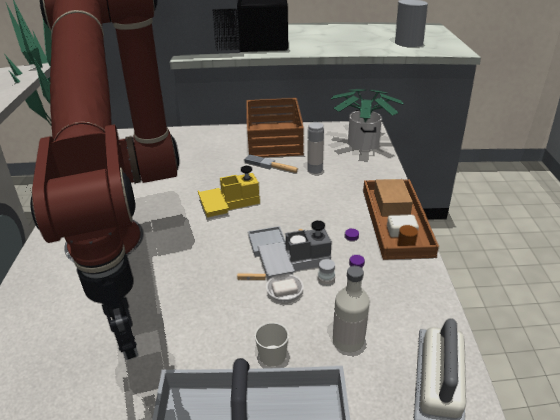

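The top view shows the grey dispenser at about (325,190), with the tray on its left (+y) at (292,232) and the soap dish on its right at (363,216). The yellow dispenser at (220,270) is the decoy. The side view agrees. Next I'll fit the dispenser pose.

```bash
cat > fit.py <<'E'
from h import *
from scipy.optimize import least_squares
np.set_printoptions(precision=4,suppress=True)
P={'dispenser':(0,0,0),'plunger_top':(.053,0,.118),'ledge':(-.06,0,.03),'outlet':(-.027,0,.03),'tablet3':(0,0,.062)}
g=np.array([.557,-.122,.25])
W=lambda v,p:np.array([v[0]+np.cos(v[2])*p[0]-np.sin(v[2])*p[1],v[1]+np.sin(v[2])*p[0]+np.cos(v[2])*p[1],p[2]])
obs=[];tr=[]
for k in range(3):
  for c in('top','side'):
    im=ctrl.get_image(c)
    for q,p in P.items():
        for r in ctrl.landmark_of(c,q):
            if np.linalg.norm(proj(c,W(g,p))-r['position'])<12: obs.append((c,p,r['position']));break
    for r in ctrl.landmark_of(c,'tray')[:1]: tr.append(atz(c,r['position'],0)); 
v=least_squares(lambda v:np.concatenate([proj(c,W(v,p))-x for c,p,x in obs]),g,loss='soft_l1').x
print(len(obs),v); 
for c,p,x in obs: print(c,p,proj(c,W(v,p))-x)
print(np.array(tr)); print('plunger',W(v,(.053,0,.118)))
t=np.median(tr,0)-[v[0],v[1],0];print('tray local',np.cos(v[2])*t[0]+np.sin(v[2])*t[1],-np.sin(v[2])*t[0]+np.cos(v[2])*t[1])
crops=[]
for c in('top','side'):
    im=ctrl.get_image(c);S=5
    x0,y0=(proj(c,W(v,(-.02,0,.03)))-[40,50]).astype(int)
    a=cv2.resize(im[y0:y0+100,x0:x0+80],None,fx=S,fy=S,interpolation=cv2.INTER_CUBIC)
    def poly(pts,col):
        cv2.polylines(a,[np.array([(proj(c,W(v,p))-[x0,y0]+.5)*S for p in pts]).astype(int)],True,col,1)
    poly([(-.095,-.06,.03),(-.025,-.06,.03),(-.025,.06,.03),(-.095,.06,.03)],(0,0,255))
    poly([(-.027,-.026,.086),(.026,-.026,.086),(.026,.026,.086),(-.027,.026,.086)],(0,255,0))
    poly([(.025,-.032,.08),(.082,-.032,.08),(.082,.032,.08),(.025,.032,.08)],(0,255,0))
    poly([(.053+.018*np.cos(u),.018*np.sin(u),.118) for u in np.linspace(0,6.2,20)],(255,0,0))
    poly([(-.06+i*.046,.098+j*.046,.02) for i,j in((-1,-1),(1,-1),(1,1),(-1,1))],(255,0,255))
    crops.append(a)
cv2.imwrite('pics/fit1.png',np.hstack(crops))
E
python3 fit.py
```

```text
29 [ 0.5587 -0.1191  0.2186]
top (0, 0, 0) [-2.5053 -2.931 ]
top (0.053, 0, 0.118) [-1.3617  2.4349]
top (-0.06, 0, 0.03) [-0.7235  2.2786]
top (-0.027, 0, 0.03) [-0.1448 -1.5658]
top (0, 0, 0.062) [ 0.3837 -4.5408]
side (0, 0, 0) [-0.3388  1.559 ]
side (0.053, 0, 0.118) [-3.0198  5.1034]
side (-0.06, 0, 0.03) [0.9196 2.745 ]
side (-0.027, 0, 0.03) [5.8581 1.1894]
side (0, 0, 0.062) [0.2675 0.9542]
top (0, 0, 0) [ 0.4947 -3.131 ]
top (0.053, 0, 0.118) [1.2383 2.9349]
top (-0.06, 0, 0.03) [1.1765 2.8786]
top (-0.027, 0, 0.03) [-2.2448 -1.4658]
top (0, 0, 0.062) [-0.9163 -3.4408]
side (0, 0, 0) [-0.0388  1.159 ]
side (0.053, 0, 0.118) [-1.3198  4.1034]
side (-0.06, 0, 0.03) [1.5196 0.145 ]
side (-0.027, 0, 0.03) [-0.3419 -1.0106]
side (0, 0, 0.062) [-2.6325 -1.9458]
top (0, 0, 0) [ 0.2947 -0.231 ]
top (0.053, 0, 0.118) [-1.6617  3.7349]
top (-0.06, 0, 0.03) [-1.3235  4.2786]
top (-0.027, 0, 0.03) [-0.6448  1.0342]
top (0, 0, 0.062) [-0.9163 -2.0408]
side (0, 0, 0) [1.3612 3.359 ]
side (0.053, 0, 0.118) [-0.4198  2.1034]
side (-0.06, 0, 0.03) [-0.5804  0.345 ]
side (-0.027, 0, 0.03) [4.2581 0.0894]
[[ 0.4765 -0.0198 -0.    ]
 [ 0.4793 -0.0404  0.    ]
 [ 0.4737 -0.0237 -0.    ]
 [ 0.4678 -0.0342  0.    ]
 [ 0.4746 -0.0295  0.    ]]
plunger [ 0.6104 -0.1076  0.118 ]
tray local -0.06264514603613433 0.10567759423508552
```

View pics/fit1.png

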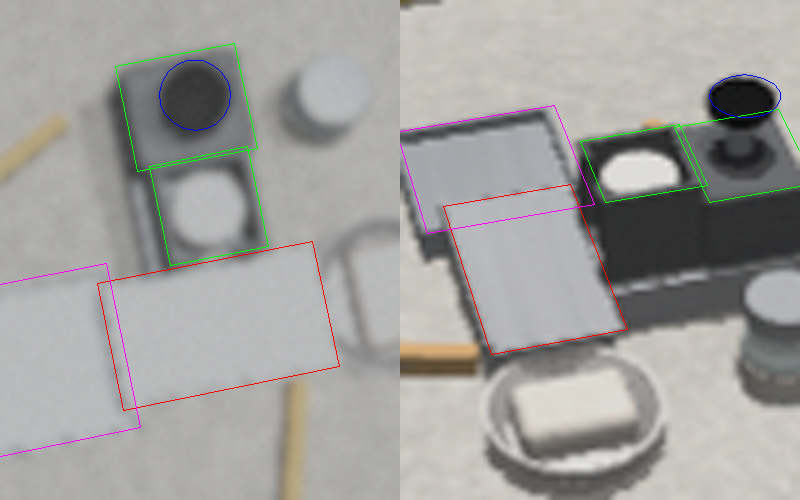

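The overlay matches the picture closely: ledge, magazine, cap and tray all line up. The pose is (0.559,-0.119) with yaw 0.219. Now I'll move with the fingers shut.

```bash
cat > d.py <<'E'
import sys
from h import *
from scipy.spatial.transform import Rotation as Ro
# local target x,y,z(mm) in dispenser frame -> shift in tool axes, cm
v=np.array([.5587,-.1191,.2186]);p=np.array([float(a) for a in sys.argv[1:4]])/1000
c,s=np.cos(v[2]),np.sin(v[2])
T=np.array([v[0]+c*p[0]-s*p[1],v[1]+s*p[0]+c*p[1],p[2]])
o=ctrl.get_obs();R=Ro.from_rotvec(o['tool_rot'])
D=Ro.from_matrix(np.array([[c,s,0],[s,-c,0],[0,0,-1]]))
L=np.array(o['tool_pos'])-[v[0],v[1],0]
print('t',o['t'],'local mm',(1000*np.array([c*L[0]+s*L[1],-s*L[0]+c*L[1],L[2]])).round(1),'shift cm',(R.inv().apply(T-o['tool_pos'])*100).round(2),'turn',(R.inv()*D).as_rotvec().round(3),'F',np.round(o['contact_force'],1),'open',round(o['opening'],4))
E
python3 -m handwheel '[[[5.5,-3,0.4],[0,0,0.05]],[[11,-6,0.8],[0,0,0.1]],[[16.5,-9,1.2],[0,0,0.15]],[[22,-12,1.6],[0,0,0.2]],[[27,-14.6,2],[0,0,0.2]]]' 1 40
python3 d.py 53 0 160
```

```text
t: 3.62
tool_pos: [0.4431, -0.3251, 0.1812]
tool_rot: [3.122, 0.346, 0.001]
contact_force: [-0.4, -0.8, 0.8]
opening: 0.0006
grip_force: 0.0
t 3.625 local mm [-157.5 -176.1  181.2] shift cm [ 21.08 -17.56   2.12] turn [ 0.001 -0.001  0.002] F [-0.4 -0.8  0.8] open 0.0006
```

```bash
python3 -m handwheel '[[[4.3,-3.6,0.5],[0,0,0]],[[8.6,-7.2,1],[0,0,0]],[[12.9,-10.8,1.4],[0,0,0]],[[17.2,-14.4,1.8],[0,0,0]],[[21.1,-17.6,2.1],[0,0,0]]]'
python3 d.py 53 0 160
python3 - <<'E'
from h import *
exec(open('d.py').read().split('p=np')[0].split('\n')[-1].rstrip(';'))
ims=[]
for c in('top','side'):
    im=ctrl.get_image(c);x,y=proj(c,[.605,-.108,.13]).astype(int)
    ims.append(cv2.resize(im[y-50:y+50,x-40:x+40],None,fx=5,fy=5,interpolation=cv2.INTER_CUBIC))
cv2.imwrite('pics/above.png',np.hstack(ims))
E
```

```text
t: 4.25
tool_pos: [0.6105, -0.1072, 0.16]
tool_rot: [3.122, 0.347, 0.0]
contact_force: [0.7, -1.1, 0.3]
opening: -0.0
grip_force: 0.0
t 4.25 local mm [ 53.1   0.4 160. ] shift cm [-0.01  0.04 -0.  ] turn [ 0.    -0.     0.003] F [ 0.7 -1.1  0.3] open -0.0
```

View pics/above.png

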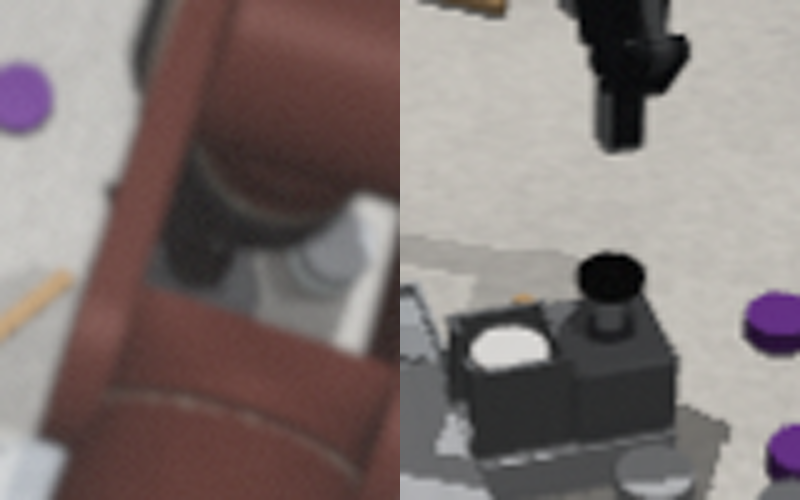

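Side view: the tips hang straight above the cap (cap at (612,275), tip at (620,148)). Pressing down.

```bash
python3 -m handwheel '[[[0,0,2],[0,0,0]],[[0,0,3.8],[0,0,0]],[[0,0,4.6],[0,0,0]],[[0,0,5.4],[0,0,0]],[[0,0,6],[0,0,0]]]'
python3 -m handwheel '[[[0,0,0.4],[0,0,0]],[[0,0,0.7],[0,0,0]],[[0,0,0.75],[0,0,0]],[[0,0,0.75],[0,0,0]]]'
python3 d.py 53 0 93
```

```text
t: 4.97
tool_pos: [0.6094, -0.1094, 0.0997]
tool_rot: [3.123, 0.345, 0.0]
contact_force: [-0.0, 0.2, 0.2]
opening: 0.0002
grip_force: 0.0
t: 5.48
tool_pos: [0.6096, -0.109, 0.0927]
tool_rot: [3.122, 0.346, 0.001]
contact_force: [-0.1, -0.4, -0.1]
opening: -0.0002
grip_force: 0.0
t 5.475 local mm [51.9 -1.1 92.7] shift cm [ 0.11 -0.11 -0.03] turn [ 0.    -0.     0.002] F [-0.1 -0.4 -0.1] open -0.0002
```

```bash
python3 - <<'E'
from h import *
o=ctrl.get_obs();print(o['contact_force'],o['wrist_torque'],o['effort'])
im=ctrl.get_image('side');x,y=proj('side',[.57,-.118,.09]).astype(int)
cv2.imwrite('pics/press.png',cv2.resize(im[y-50:y+50,x-60:x+60],None,fx=5,fy=5,interpolation=cv2.INTER_CUBIC))
E
```

```text
[-0.07449964 -0.36852249 -0.1127086 ] [ 0.01199366 -0.03640651  0.00472522] [-8.77442508e-03 -4.01814258e+01 -3.46237206e+01 -2.87819521e-04
 -6.18365848e-04 -8.34054106e-06]
```

View pics/press.png

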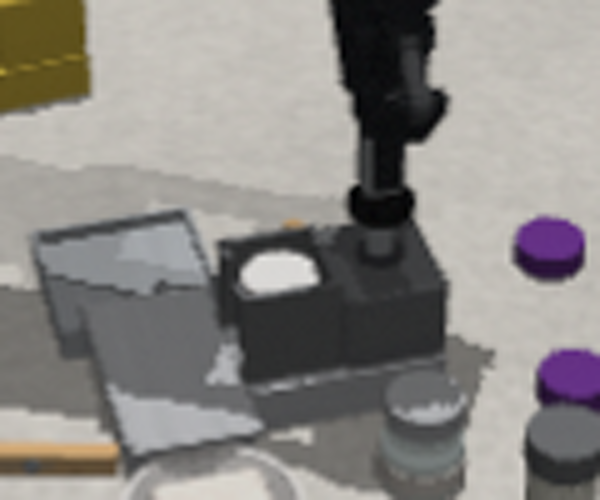

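The cap still looks up and there is no force, so the tip probably isn't where I assume. I'll check the projections.

```bash
python3 - <<'E'
from h import *
print('start tip in side', proj('side',[.255,-.57,.201]))
b=proj('side',[.605,-.108,.13]).astype(int)-[40,50]
print('above tip',(proj('side',[.6105,-.1072,.16])-b)*5+[400,0], 'cap',(proj('side',[.6104,-.1076,.118])-b)*5+[400,0])
b=proj('side',[.57,-.118,.09]).astype(int)-[60,50]
print('now tip',(proj('side',[.6096,-.109,.0927])-b)*5,'cap118',(proj('side',[.6104,-.1076,.118])-b)*5,'cap93',(proj('side',[.6104,-.1076,.093])-b)*5)
print(-np.array(ctrl.calibration('side')['R']).T@np.array(ctrl.calibration('side')['t']))
print(-np.array(ctrl.calibration('top')['R']).T@np.array(ctrl.calibration('top')['t']))
print(ctrl.look_for('side','plunger')[:3],b)
E
```

```text
start tip in side [132.26877843 353.02999163]
above tip [615.00181968 200.26101028] cap [612.8644932  268.50699478]
now tip [380.33641573 234.76751264] cap118 [382.8644932  193.50699478] cap93 [381.68870985 232.58140348]
[ 0.51220954 -1.09076146  0.85819544]
[0.42529817 0.01295762 1.1159463 ]
[{'position': [247.7, 172.5], 'score': 0.66}, {'position': [285.6, 287.6], 'score': 0.5}] [242 185]
```

```bash
python3 -m handwheel '[[[0,0,0.2],[0,0,0]],[[0,0,0.4],[0,0,0]],[[0,0,0.5],[0,0,0]]]'
python3 - <<'E'
from h import *
o=ctrl.get_obs();print(o['q'],o['tool_pos'])
im=ctrl.get_image('side');x,y=proj('side',[.60,-.11,.12]).astype(int)
a=cv2.resize(im[y-35:y+35,x-40:x+40],None,fx=8,fy=8,interpolation=cv2.INTER_CUBIC)
for z,c in((.118,(255,0,0)),(.093,(0,0,255))):
    u=(proj('side',[.6104,-.1076,z])-[x-40,y-35]+.5)*8
    cv2.circle(a,tuple(u.astype(int)),3,c,-1)
cv2.imwrite('pics/press2.png',a)
E
```

```text
t: 5.95
tool_pos: [0.6094, -0.109, 0.0877]
tool_rot: [-3.122, -0.346, 0.001]
contact_force: [-1.6, 1.5, 3.4]
opening: -0.0004
grip_force: 1.7
[-2.97085735e-01  1.32275398e-01  1.72331058e+00 -1.44937216e-05
  1.28635293e+00  1.05292876e+00] [ 0.60937417 -0.10896262  0.08767505]
```

View pics/press2.png

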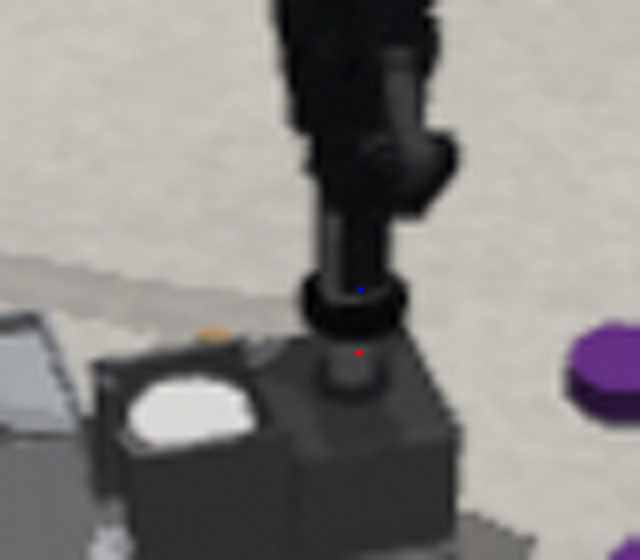

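Contact starts here (3.4 N). The real tip is therefore about 29 mm higher than reported. I'll press on relative to this contact and watch the force.

```bash
python3 -m handwheel '[[[0,0,0.5],[0,0,0]],[[0,0,1],[0,0,0]],[[0,0,1.5],[0,0,0]],[[0,0,1.9],[0,0,0]],[[0,0,2.2],[0,0,0]]]'
python3 -m handwheel '[[[0,0,0.1],[0,0,0]],[[0,0,0.2],[0,0,0]]]'
```

```text
t: 6.62
tool_pos: [0.6098, -0.1091, 0.0669]
tool_rot: [3.122, 0.346, 0.001]
contact_force: [-3.9, 0.3, 8.0]
opening: -0.0001
grip_force: 3.9
t: 6.88
tool_pos: [0.6098, -0.109, 0.065]
tool_rot: [3.122, 0.346, 0.001]
contact_force: [-3.1, 1.7, 8.1]
opening: -0.0004
grip_force: 3.9
```

```bash
python3 -m handwheel '[[[0,0,0.1],[0,0,0]],[[0,0,0.2],[0,0,0]],[[0,0,0.3],[0,0,0]]]'
```

```text
t: 7.25
tool_pos: [0.6099, -0.1091, 0.0627]
tool_rot: [3.122, 0.346, 0.0]
contact_force: [-5.8, 1.8, 14.1]
opening: 0.0003
grip_force: 6.9
```

```bash
python3 -m handwheel '[[[0,0,0.1],[0,0,0]],[[0,0,0.1],[0,0,0]]]'
python3 -m handwheel '[[[0,0,-1],[0,0,0]],[[0,0,-2.2],[0,0,0]],[[0,0,-3.5],[0,0,0]],[[0,0,-6],[0,0,0]],[[0,0,-10],[0,0,0]]]'
```

```text
t: 7.5
tool_pos: [0.6099, -0.1091, 0.0627]
tool_rot: [3.122, 0.347, 0.0]
contact_force: [-6.9, 2.3, 15.2]
opening: -0.0001
grip_force: 7.5
t: 8.12
tool_pos: [0.608, -0.1086, 0.1584]
tool_rot: [-3.121, -0.346, 0.006]
contact_force: [0.2, 0.2, 0.7]
opening: 0.0004
grip_force: 0.0
```

```bash
python3 - <<'E'
from h import *
v=np.array([.5587,-.1191,.2186]);c,s=np.cos(v[2]),np.sin(v[2])
im=ctrl.get_image('side')
for r in ctrl.landmark_of('side','tablet1_center')[:4]+ctrl.look_for('side','tablet1')[:4]:
    X=atz('side',r['position'],.038)-[v[0],v[1],0]
    print(round(r['score'],2),r['position'],'local',1000*np.array([c*X[0]+s*X[1],-s*X[0]+c*X[1]]))
W=lambda p:np.array([v[0]+c*p[0]-s*p[1],v[1]+s*p[0]+c*p[1],p[2]])
x,y=proj('side',W((-.04,0,.05))).astype(int)
a=cv2.resize(im[y-45:y+45,x-50:x+50],None,fx=6,fy=6,interpolation=cv2.INTER_CUBIC)
for X in(-.056,-.071):
  cv2.polylines(a,[np.array([(proj('side',W((X+.02*np.cos(u),.02*np.sin(u),.046)))-[x-50,y-45]+.5)*6 for u in np.linspace(0,6.2,24)]).astype(int)],True,(0,0,255) if X>-.06 else (255,0,0),1)
cv2.imwrite('pics/out.png',a)
E
python3 d.py -62 -52 70
```

```text
0.77 [279.1, 256.9] local [-53.50357467  -7.88963298]
0.65 [274.1, 254.0] local [-63.35489918   6.64429262]
0.45 [352.4, 237.8] local [155.72202786  16.6741429 ]
t 8.275 local mm [ 53.4  -2.  163. ] shift cm [-11.6    4.94   9.26] turn [ 0.003 -0.005  0.002] F [0.5 0.5 0.6] open -0.0004
```

View pics/out.png

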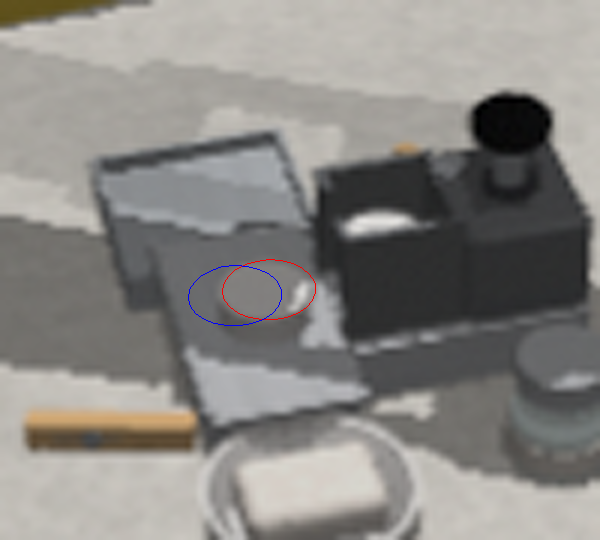

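The tablet is out on the ledge, centred about local (-58,-2) (ellipse around (265,290)). The plunger is up again. Next I'll go round to its -y side.

```bash
python3 -m handwheel '[[[-4,2.5,0],[0,0,0]],[[-8,5,0],[0,0,0]],[[-11.2,5,1],[0,0,0]],[[-11.2,5,5],[0,0,0]],[[-11.2,5,9.3],[0,0,0]]]'
python3 d.py -59 -52 7
```

```text
t: 8.9
tool_pos: [0.5104, -0.1824, 0.065]
tool_rot: [3.122, 0.345, 0.0]
contact_force: [0.1, 1.0, -0.7]
opening: 0.0001
grip_force: 0.0
t 8.9 local mm [-60.9 -51.4  65. ] shift cm [0.19 0.06 5.8 ] turn [ 0.    -0.     0.001] F [ 0.1  1.  -0.7] open 0.0001
```

```bash
python3 -m handwheel '[[[0.1,0,2],[0,0,0]],[[0.2,0.1,4],[0,0,0]],[[0.2,0.1,5],[0,0,0]],[[0.2,0.1,5.6],[0,0,0]],[[0.2,0.1,5.7],[0,0,0]]]'
python3 d.py -59 -52 7
python3 - <<'E'
from h import *
o=ctrl.get_obs();p=np.array(o['tool_pos']);ims=[]
for c in('side','top'):
    im=ctrl.get_image(c);x,y=proj(c,[.505,-.15,.05]).astype(int)
    a=cv2.resize(im[y-35:y+35,x-32:x+32],None,fx=6,fy=6,interpolation=cv2.INTER_CUBIC)
    for dz,col in((0,(0,0,255)),(.03,(255,0,0))):
        u=(proj(c,p+[0,0,dz])-[x-32,y-35]+.5)*6;cv2.circle(a,tuple(u.astype(int)),3,col,-1)
    ims.append(a)
cv2.imwrite('pics/low.png',np.hstack(ims))
E
```

```text
t: 9.52
tool_pos: [0.5137, -0.183, 0.0099]
tool_rot: [3.122, 0.346, 0.001]
contact_force: [0.5, -0.1, -0.2]
opening: 0.0003
grip_force: 0.0
t 9.525 local mm [-57.8 -52.6   9.9] shift cm [-0.12 -0.06  0.29] turn [ 0.    -0.001  0.002] F [ 0.5 -0.1 -0.2] open 0.0003
```

View pics/low.png

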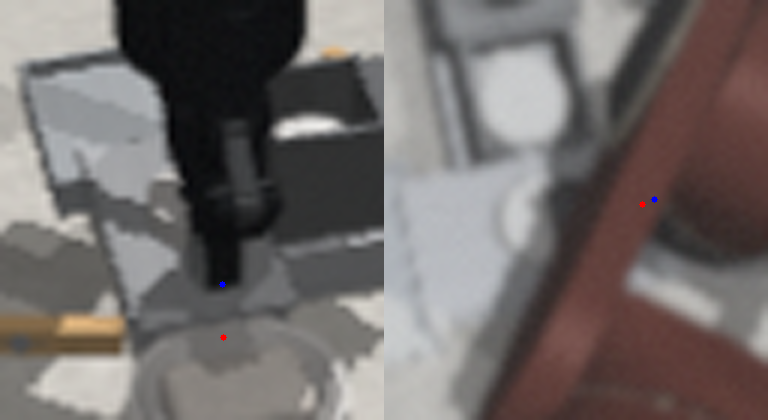

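The blue dot (reported z + 30 mm) sits on the fingertip, so the offset holds. I'll lower 3 mm and push along +y.

```bash
python3 -m handwheel '[[[-0.1,0,0.3],[0,0,0]],[[-0.1,-1,0.3],[0,0,0]],[[-0.1,-2,0.3],[0,0,0]],[[-0.1,-3,0.3],[0,0,0]],[[-0.1,-4,0.3],[0,0,0]]]'
python3 -m handwheel '[[[0,-1,0],[0,0,0]],[[0,-2,0],[0,0,0]],[[0,-3,0],[0,0,0]],[[0,-3.5,0],[0,0,0]],[[0,-3.5,0],[0,0,0]]]'
python3 d.py -59 62 7
```

```text
t: 10.25
tool_pos: [0.5034, -0.1432, 0.0066]
tool_rot: [3.122, 0.347, 0.0]
contact_force: [-0.1, -0.1, 0.8]
opening: -0.0003
grip_force: 0.1
t: 10.88
tool_pos: [0.4958, -0.1095, 0.0065]
tool_rot: [-3.122, -0.347, 0.0]
contact_force: [0.6, 0.5, -0.9]
opening: 0.0003
grip_force: 0.0
t 10.875 local mm [-59.4  23.    6.5] shift cm [ 0.05 -3.9  -0.05] turn [-0.     0.     0.003] F [ 0.6  0.5 -0.9] open 0.0003
```

```bash
python3 - <<'E'
from h import *
v=np.array([.5587,-.1191,.2186]);c,s=np.cos(v[2]),np.sin(v[2])
ims=[]
for k in('side','top'):
    im=ctrl.get_image(k)
    for r in ctrl.landmark_of(k,'tablet1_center')[:4]:
        X=atz(k,r['position'],.038)-[v[0],v[1],0]
        print(k,round(r['score'],2),r['position'],1000*np.array([c*X[0]+s*X[1],-s*X[0]+c*X[1]]))
    x,y=proj(k,[.49,-.08,.03]).astype(int)
    ims.append(cv2.resize(im[y-35:y+35,x-32:x+32],None,fx=6,fy=6,interpolation=cv2.INTER_CUBIC))
cv2.imwrite('pics/mid.png',np.hstack(ims))
E
```

```text
side 0.58 [274.5, 244.8] [-53.89483829  43.00521477]
```

View pics/mid.png

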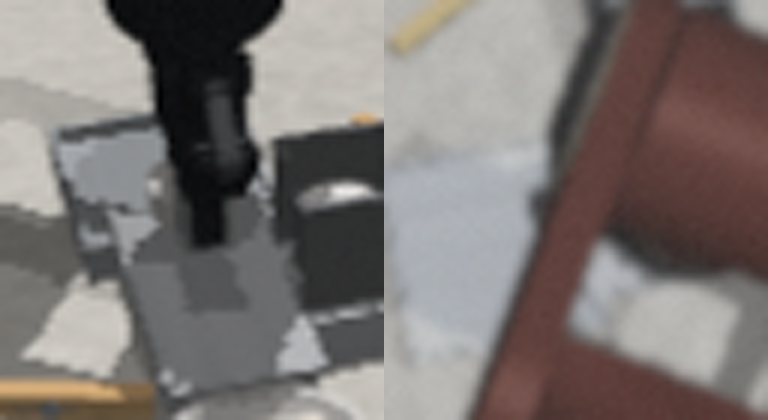

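The tablet is still ahead of the finger (white edge at (155,190)), nearing the ledge end. I'll push it over.

```bash
python3 -m handwheel '[[[0.05,-1,-0.05],[0,0,0]],[[0.05,-2,-0.05],[0,0,0]],[[0.05,-3,-0.05],[0,0,0]],[[0.05,-4,-0.05],[0,0,0]],[[0.05,-4.4,-0.05],[0,0,0]]]'
python3 -m handwheel '[[[0,0,0],[0,0,0]],[[0,0,0],[0,0,0]]]'
python3 -m handwheel '[[[0,0,-3],[0,0,0]],[[0,2,-8],[0,0,0]],[[0,7,-13],[0,0,0]],[[-4,12,-15],[0,0,0]],[[-4,17,-15],[0,0,0]]]'
python3 d.py -59 62 7
python3 - <<'E'
from h import *
v=np.array([.5587,-.1191,.2186]);c,s=np.cos(v[2]),np.sin(v[2])
ims=[]
for k in('side','top'):
    im=ctrl.get_image(k)
    for q,z in(('tablet1_center',.02),('tray',0)):
      for r in ctrl.landmark_of(k,q)[:4]:
        X=atz(k,r['position'],z)-[v[0],v[1],0]
        print(k,q,round(r['score'],2),1000*np.array([c*X[0]+s*X[1],-s*X[0]+c*X[1]]))
    x,y=proj(k,[.49,-.06,.03]).astype(int)
    ims.append(cv2.resize(im[y-40:y+40,x-32:x+32],None,fx=6,fy=6,interpolation=cv2.INTER_CUBIC))
cv2.imwrite('pics/end.png',np.hstack(ims))
E
```

```text
t: 11.7
tool_pos: [0.4865, -0.066, 0.007]
tool_rot: [3.122, 0.348, -0.0]
contact_force: [0.1, -0.5, 1.0]
opening: 0.0002
grip_force: 0.1
t: 11.95
tool_pos: [0.4868, -0.067, 0.007]
tool_rot: [3.122, 0.346, 0.0]
contact_force: [-0.1, 0.1, 0.7]
opening: 0.0002
grip_force: 0.1
t: 12.58
tool_pos: [0.4853, -0.2438, 0.1602]
tool_rot: [3.119, 0.345, 0.006]
contact_force: [0.8, 1.2, 0.4]
opening: -0.0001
grip_force: 0.0
t 12.575 local mm [ -98.7 -105.9  160.2] shift cm [  3.94 -16.83  15.27] turn [ 0.004 -0.004  0.002] F [0.8 1.2 0.4] open -0.0001
side tablet1_center 0.63 [-48.54249501  88.07223173]
side tray 0.56 [-62.29125509 107.41430084]
top tablet1_center 0.71 [ 38.94805165 498.50093822]
top tablet1_center 0.55 [-58.50257666  87.39759102]
top tablet1_center 0.38 [54.58338006 85.72243878]
top tray 0.86 [-66.88698738 107.04907229]
```

View pics/end.png

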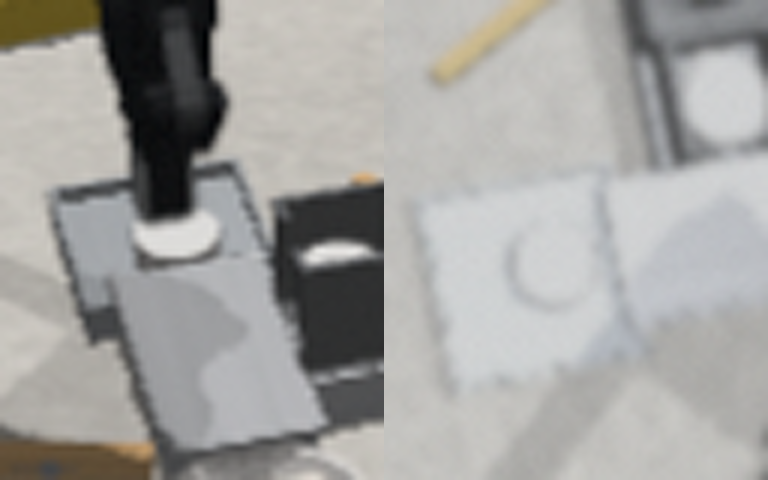

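```bash
python3 - <<'E'
from h import *
v=np.array([.5587,-.1191,.2186]);c,s=np.cos(v[2]),np.sin(v[2])
W=lambda p:np.array([v[0]+c*p[0]-s*p[1],v[1]+s*p[0]+c*p[1],p[2]])
E=cv2.imread('pics/end.png')
def crop(k): return proj(k,[.49,-.06,.03]).astype(int)-[32,40]
S=lambda p:(proj('side',p)-crop('side')+.5)*6
T=lambda p:(proj('top',p)-crop('top')+.5)*6+[384,0]
def disc(ctr,th): # tilt about local x, near edge (−y) up by th
    u=np.linspace(0,2*np.pi,60);a=np.array([.02*np.cos(u),.02*np.sin(u),0*u+.008])
    return [W((ctr[0]+x,ctr[1]+y*np.cos(th)+z*np.sin(th),ctr[2]-y*np.sin(th)+z*np.cos(th))) for x,y,z in a.T]
for nm,ct,th in(('flat86',(-.058,.086,.02),0),('flat90',(-.058,.09,.02),0),('tilt',(-.058,.078,.031),.45)):
    for n,F in(('side',S),('top',T)):
        q=np.array([F(p) for p in disc(ct,th)]);print(nm,n,'min',q.min(0).round(),'max',q.max(0).round())
# measured extents of bright tablet in side crop
m=(E[:,:384].min(2)>200)&(np.arange(384)>110)[None]&(np.arange(384)<240)[None]&((np.arange(480)>190)&(np.arange(480)<280))[:,None]
y,x=np.nonzero(m);print('side white',x.min(),x.max(),y.min(),y.max(),len(x))
print('ledge end',S(W((-.095,.06,.03))),S(W((-.025,.06,.03))),T(W((-.095,.06,.03))),T(W((-.025,.06,.03))))
for k in('side','top'):
  for i in range(2):
    ctrl.get_image(k)
    for r in ctrl.landmark_of(k,'tablet1_center')[:3]+ctrl.landmark_of(k,'tablet1')[:3]:
      X=atz(k,r['position'],.02)-[v[0],v[1],0];X=1000*np.array([c*X[0]+s*X[1],-s*X[0]+c*X[1]])
      if abs(X[1]-90)<25:print(k,X.round(1))
E
```

```text
flat86 side min [137. 205.] max [225. 260.]
flat86 top min [511. 217.] max [599. 306.]
flat90 side min [135. 200.] max [223. 255.]
flat90 top min [502. 219.] max [591. 307.]
tilt side min [138. 210.] max [226. 232.]
tilt top min [525. 214.] max [608. 303.]
side white 137 217 213 254 2034
ledge end [112.17955941 277.49400158] [264.55440212 251.81238591] [628.30478802 330.33405281] [596.89373163 178.71879935]
side [-52.8  86.5]
side [-67.2  74.7]
side [-51.8  83.5]
side [-68.6  84. ]
top [-60.2  86.1]
top [-67.1  73.8]
top [-62.6  83.5]
top [-67.1  80.5]
top [179.5  66.4]
```

Both views match a disc lying flat in the tray at local y of about 87. A tilted disc would look much thinner from the side. The tray hasn't moved, the plunger is up and the arm is clear, so I'm handing in.

```bash
python3 -c "
from station import ctrl
print(ctrl.finish_job())"
```

```text
the job is handed in; nothing more can be done
None
```

I pressed the plunger once and it came back up, then nudged the ejected tablet along the ledge into the square steel tray, where both camera views show it lying flat; the job is handed in, but no verdict was returned.

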